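Fit a clay-extruder die and hold its bayonet cap half-way

TASK

Put the round die into the round seat on top of the clay-extruder barrel, then lower the bayonet cap over it, pins into notches, until it sits fully down. Twist the cap clockwise (seen from above) only half-way, until its handle lines up with the two raised ribs on the barrel's collar, never on to the lock click, so that the die can still be adjusted. Finish while holding: stay there gripping the cap's handle, and leave the square die, cup and brush where they are.

Things in the scene. Friction and masses are not known exactly. Their poses are not given: they have to be found in the camera images.
- barrel: Steel clay-extruder barrel fixed to the bench, mouth up, 117 mm tall. Origin: centre of its foot, on the bench; z up, x along the line of its two pins. Foot diameter 116 mm, body 80; a collar of diameter 104 mm has its upper face at z = 83 mm; above it a neck of diameter 64 mm rises to z = 117.
- barrel_mouth (a point): Centre of the neck's top face, 117 mm above the bench, axes as the barrel's. Here is the die's seat: a round pocket of diameter 52 mm, its floor 6 mm below this point.
- barrel_pin (a point): Outer end of the +x bayonet pin, 40 mm from the barrel's axis, 105 mm above the bench. Two fixed pins of diameter 8 mm stick out of the neck on opposite sides, along the barrel's +x and -x.
- barrel_rib (a point): Top of one of the two half-way ribs (10 mm long radially, 5 wide, 6 high) standing on the collar's rim on opposite sides, 47.5 mm from the axis. Their line is turned 40 degrees clockwise (seen from above) from the pin line: at -40 and 140 degrees from the barrel's x.
- cap: Cast aluminium bayonet cap, 70 mm tall, 81 mm across, 0.22 to 0.35 kg, standing upright on the bench. Origin: centre of the skirt's lower edge; z up, x along its handle. Skirt 69 mm inside; the top plate (6 mm, with a 28 mm hole for the die's post) has its underside 28 mm above the origin and rests on the neck's top face when fully down, the origin then 89 mm above the bench.
- cap_notch (a point): Middle of the +x notch at the skirt's lower edge; a like one at -x. Notches 14 mm wide lead up to a channel 9 to 21 mm above the edge. Pins enter when cap x and barrel x are in line, either way round (3 mm play each side). Once down the cap turns easily, clockwise only: ribs (half-way) at 40 degrees, lock click from about 73, stop at 86. A small pointer ridge stands above each notch.
- cap_handle (a point): Centre of the top of the cap's bridge handle, 70 mm above the cap's origin: a bar along the cap's x, 60 mm long, 14 mm wide (y), 24 mm high (46 to 70 mm above the origin), on two legs 10 mm thick at its ends; gap of 12 mm below it.
- round_die: Dark steel die: a round disc of diameter 48 mm, 5 mm thick, with a central upright post of diameter 12 mm from 5 to 20 mm above the origin. 70 to 130 g. Origin: centre of its underside; z up. Lies flat on the bench, post up. It fits the seat with 2 mm play all round and then lies 1 mm below the neck's top face.
- square_die: Dark steel die like the round one but with a 48 x 48 mm square plate, 5 mm thick, and the same post; it does not fit the seat. Origin: centre of its underside. To be left alone. The two dies' places may be swapped.
- cup: Terracotta cup, 72 mm across the mouth, 80 mm tall, standing on the bench. Origin: centre of its underside. To be left alone.
- brush: Wooden-handled brush lying on the bench beyond the barrel. Origin: underside of the brush. To be left alone.
- click_pin (a joint): Sprung click pin (10 mm dome) on the collar under the cap's skirt, spring about 1 N: 0 m when up, about 0.003 while the seated cap's skirt holds it down; it springs up into a notch when the cap reaches the lock.
Mind the look-alikes: they are no part of the job. Leave any turquoise or yellow look-alike of the round_die alone.

How it is judged:
By the outcome, as a careful person would: the job done as asked, in the order asked, and still so for the second after the job is handed in, while the arm keeps its last pose, push and grip.
It also fails if it takes over 54 s, if anything falls off the work surface, if the arm or the gripper's body presses on something with over 40 N, if the wrist force passes 120 N, or if a joint passes its speed limit or range.

ROBOT

A 7-joint arm with a two-finger parallel gripper is mounted at the origin on the work surface. World frame = base frame: x ahead of the robot, y to its left, z up, the work surface at z = 0. Lengths are in m, angles in rad, forces in N, time in s.
With the tool pointing down it reaches from about 0.4 to 0.9 m from the base axis. Payload 5.5 kg.
Tool frame: the origin (TCP) lies at the very end of the fingers, on their centre line; the grasp point (between the pads) lies 19 mm behind it; z points along the fingers, y is the line along which they close (so a half turn about z gives the same grasp; the last joint's range is limited). The gripper opens to 92 mm and grips with 3 to 60 N. Pads are 19 mm wide; open, the fingers measure 130 mm over their backs; the gripper's body (75 mm by 190 mm) begins 47 mm behind the grasp point.
Start: joints at [-0.974, 0.501, -0.427, 1.55, 0.221, 1.138, -0.21], TCP at [0.213, 0.614, 0.188] pointing down, gripper open.
Joint ranges: [-2.88, 2.88], [-0.31, 2.03], [-1.54, 1.56], [0.2, 2.42], [-1.41, 4.55], [0.19, 2.02], [-2.57, 2.57]. Speed limits (rad/s): [2.57, 2.57, 3.14, 3.14, 3.14, 3.14, 3.14].

INTERFACE

Orientations are given as a unit quaternion [w, x, y, z].
In Python, from rig import arm, vision, job, sensors gives the robot as it stands. Calls block until the motion is done:
- arm.move_ptp(position, orientation): joint-space move of the TCP to a pose.
- arm.move_straight(position, rate=0.15, rotation=None, f_stop=None): straight line of the TCP; rotation=None keeps the orientation; rate is the mean speed in m/s. With f_stop (N) it stops when the force on the tool has changed by that much, and returns True; else False.
- arm.move_j(angles): joint-space move.
- arm.set_gripper(opening): finger opening in m; the grip force is fixed at half the most; returns when the fingers have stopped.
- arm.hold(seconds).
- arm.solve_ik(position, orientation): joint angles nearest the present ones, or None.
- vision.read_camera(name): name is "side" or "top" or "wrist"; returns a dict with "pixels" (420x560x3 uint8, red, green, blue), "fovy" (degrees; the focal length in pixels is half the picture's height over the tangent of half this angle, whatever the lens; pixels are square), "cx", "cy" (the principal point, pixels), "dist_coeffs" ([k1, k2, p1, p2, k3] as OpenCV has them; the pictures are not rectified), "view" (4x4, takes a point from world to camera coordinates). Camera axes: x right, y down, z forward; pixel columns grow to the right and rows downward; lengths in m; the calibration is good to about 2 mm. A picture is of the moment at which its call begins. There is no depth.
A pose or a line that the arm cannot do raises arm.PlanningError and nothing moves.
- job.hand_in(): hands the job in; it is judged then, once.
Trained networks look in a picture, given as the dict that the camera call returned (one of the last four; its "shot" number tells which), for a name from the list of things; names that differ only in an ending like _2 or _b are one class to them, and where a whole thing is asked for, a point or a joint stands for the part that bears it (a point fixed in the world has none). Each returns a list of dicts, best first, with "p" (0 to 1); they miss things now and then, are a little off and sometimes report something else, mostly with a low value. They report only what shows in the picture. A call takes as long as a camera call. They do not tell look-alikes from the thing itself.
- vision.look_for(thing, picture): "point" ([row, column] in pixels, amid what is visible of it).
- vision.place_of(thing, picture): "point" ([row, column] in pixels: a listed point, or the origin of a listed thing).
Readings, each from a call of its own:
- sensors.current_t(): time.
- sensors.current_joints(): joint angles.
- sensors.current_qvel(): joint speeds.
- sensors.current_tau(): joint torques, N m.
- sensors.current_position(): TCP position.
- sensors.current_eef_rot(): TCP orientation.
- sensors.current_ft_force(): force on the tool from outside, world axes, zero at the start.
- sensors.current_wrist_torque(): the same for the moment, N m.
- sensors.current_width(): finger opening in m.
- sensors.current_gripper_force(): force on a finger pad.
Only numpy, scipy, OpenCV 4.12 (cv2) and the standard library are available. Lean on these libraries where they do the work, as an engineer would, in place of code of your own. Each camera call takes 0.05 s, during which the arm holds its last target. There are 200 camera calls.

## Working session

There is one attempt and no reset: what is moved stays moved. The work goes in short steps, each a Python script; the robot and the scene stay as the last script left them, time stands still between calls to the robot, and variables do not carry over. Pictures are saved under pics/ and viewed, at most 10 in all, crops included, and the job is handed in when it is done.

```bash
ls; mkdir -p pics; cat > h.py <<'E'
import numpy as np, cv2
from rig import arm, vision, job, sensors
def K(c):
    f=c["pixels"].shape[0]/2/np.tan(np.radians(c["fovy"])/2)
    return np.array([[f,0,c["cx"]],[0,f,c["cy"]],[0,0,1]])
def ray(c,p):
    n=cv2.undistortPoints(np.array([[[p[1],p[0]]]],float),K(c),np.array(c["dist_coeffs"],float))[0,0]
    V=np.array(c["view"]);R=V[:3,:3]
    return -R.T@V[:3,3], R.T@np.array([n[0],n[1],1])
def onz(c,p,z):
    o,d=ray(c,p); return o+d*(z-o[2])/d[2]
def tri(obs):
    A=np.zeros((3,3));b=np.zeros(3)
    for c,p in obs:
        o,d=ray(c,p);d=d/np.linalg.norm(d);M=np.eye(3)-np.outer(d,d);A+=M;b+=M@o
    return np.linalg.solve(A,b)
def proj(c,P):
    V=np.array(c["view"]);r=cv2.Rodrigues(V[:3,:3])[0]
    q=cv2.projectPoints(np.array([P],float),r,V[:3,3],K(c),np.array(c["dist_coeffs"],float))[0][0,0]
    return q[::-1]
def save(c,n,crop=None,s=1):
    im=c["pixels"][:,:,::-1]
    if crop: im=im[crop[0]:crop[1],crop[2]:crop[3]]
    cv2.imwrite("pics/"+n,cv2.resize(im,None,fx=s,fy=s,interpolation=cv2.INTER_CUBIC))
def down(yaw): # tool z down, tool y (closing) at angle yaw+90deg -> tool x at yaw
    h=yaw/2; return np.array([0,np.cos(h),np.sin(h),0])
E
cat > a.py <<'E'
from h import *
np.set_printoptions(precision=4,suppress=True)
hts={"barrel_mouth":.117,"barrel_pin":.105,"barrel_rib":.089,"cap":0,"cap_notch":0,"cap_handle":.07,"round_die":0,"square_die":0,"cup":0}
for n in("top","side"):
    c=vision.read_camera(n); save(c,n+".png")
    for t,z in hts.items():
        for r in vision.place_of(t,c)[:4]: print(n,t,np.round(r["point"],1),round(r["p"],2),onz(c,r["point"],z)[:2])
print(sensors.current_t(),sensors.current_eef_rot(),sensors.current_width())
E
python3 a.py; cd pics; python3 -c "
import cv2
cv2.imwrite('both.png',cv2.resize(cv2.vconcat([cv2.imread('top.png'),cv2.imread('side.png')]),None,fx=.7,fy=.7))"
```

```text
pics
top barrel_mouth [250.4 247.8] 0.66 [0.5172 0.0621]
top barrel_pin [231.3 244.6] 0.74 [0.5585 0.0693]
top barrel_rib [224.  258.6] 0.66 [0.574  0.0391]
top barrel_rib [274.2 169.9] 0.44 [0.4685 0.2383]
top cap [253.6 376.6] 0.78 [ 0.4959 -0.243 ]
top cap [249.2 249. ] 0.47 [0.5156 0.0692]
top cap_notch [240.8 381.3] 0.78 [ 0.5267 -0.2561]
top cap_handle [256. 385.] 0.64 [ 0.4937 -0.245 ]
top round_die [230.6 138.6] 0.83 [0.5686 0.3403]
top round_die [163.9 169.9] 0.79 [0.7326 0.262 ]
top round_die [203.9 173.7] 0.64 [0.6322 0.2531]
top round_die [201.4 133.2] 0.6 [0.6412 0.3537]
top square_die [274.8 168.2] 0.98 [0.4589 0.2679]
top cup [182.6 365.6] 0.86 [ 0.6718 -0.2239]
top cup [254.6 384.7] 0.28 [ 0.4928 -0.2628]
side barrel_mouth [215.9 231.4] 0.79 [0.5215 0.0585]
side barrel_pin [206.3 245.2] 0.6 [0.5637 0.0772]
side barrel_rib [223.7 253.6] 0.73 [0.562  0.0367]
side barrel_rib [209.4 246.6] 0.29 [0.5681 0.0802]
side cap [367.9 294.5] 0.56 [ 0.492  -0.2471]
side cap [224.5 254.6] 0.19 [0.5953 0.0972]
side cap [359.9 313.4] 0.17 [ 0.5318 -0.2525]
side cap_notch [361.6 317.4] 0.93 [ 0.5365 -0.2592]
side cap_handle [351.9 296.4] 0.84 [ 0.4937 -0.2444]
side round_die [177.6 237.2] 0.74 [0.6326 0.2609]
side round_die [166.2 269.4] 0.69 [0.7293 0.2562]
side round_die [169.2 202.4] 0.48 [0.5656 0.3365]
side round_die [158.9 226.1] 0.44 [0.6396 0.3415]
side square_die [198.5 176.3] 0.57 [0.4637 0.2714]
side cup [312.2 362. ] 0.78 [ 0.6758 -0.2202]
side cup [207.9 244.2] 0.24 [0.5985 0.1569]
1.0 [-0.      0.1661  0.9861  0.    ] 0.09181650467095714
```

View pics/top.png

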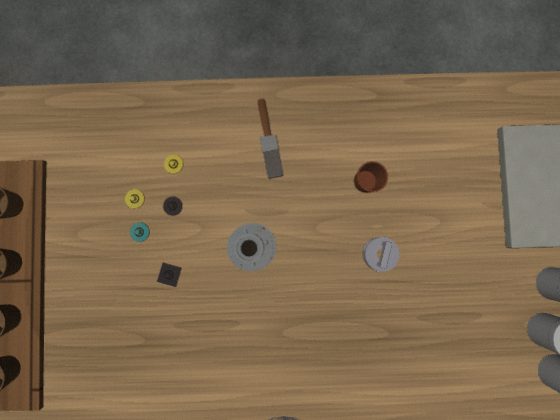

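View pics/side.png

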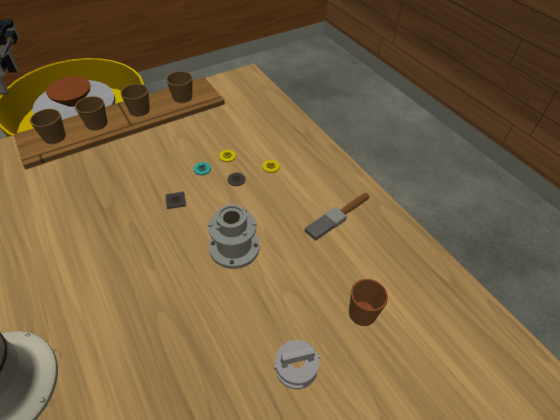

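```bash
cat > b.py <<'E'
from h import *
np.set_printoptions(precision=3,suppress=True)
p=sensors.current_position(); print(p,sensors.current_joints())
for nm,P,yaws in(("die",(.632,.257,.2),(-19,17,161)),("bar",(.519,.06,.25),(17,-23,157,197)),("cap",(.494,-.245,.2),(-19,161))):
    for y in yaws: print(nm,y,arm.solve_ik(np.array(P),down(np.radians(y))))
arm.move_straight([p[0],p[1],.30],rate=.3)
arm.move_ptp(np.array([.56,.24,.27]),down(np.radians(161)))
c=vision.read_camera("wrist"); save(c,"w1.png")
V=np.array(c["view"]);print("cam",-V[:3,:3].T@V[:3,3],V[2,:3])
for t,z in {"round_die":0,"square_die":0,"barrel_mouth":.117,"barrel_pin":.105,"barrel_rib":.089}.items():
    for r in vision.place_of(t,c)[:4]: print(t,np.round(r["point"],1),round(r["p"],2),onz(c,r["point"],z)[:2])
print(sensors.current_t(),sensors.current_position())
E
python3 b.py; python3 -c "
import cv2
im=cv2.imread('pics/top.png');cv2.imwrite('pics/crop1.png',cv2.resize(im[140:300,110:290],None,fx=3.3,fy=3.3,interpolation=2))"
```

```text
[0.213 0.614 0.188] [-0.974  0.501 -0.427  1.55   0.221  1.138 -0.21 ]
die -19 [-0.633  0.527  0.304  1.468 -0.164  1.172 -2.206]
die 17 [-0.548  0.518  0.179  1.464 -0.096  1.168 -1.629]
die 161 [-0.192  0.538 -0.344  1.449  0.187  1.187  0.677]
bar 17 [-0.329  0.181  0.185  1.812 -0.036  1.151 -1.406]
bar -23 [-1.091  0.326  1.139  1.833 -0.319  1.187 -1.822]
bar 157 [-0.096  0.184 -0.081  1.805  0.016  1.153  0.988]
bar 197 [-0.016  0.188 -0.172  1.802  0.035  1.154  1.668]
cap -19 [-0.121  0.327  0.657  1.818 -0.225  1.072 -1.284]
cap 161 [ 0.051  0.297  0.438  1.813 -0.143  1.063  1.781]
cam [0.492 0.265 0.467] [ 0.253 -0.086 -0.964]
round_die [152.9 350.9] 0.94 [0.565 0.338]
round_die [213.2 304.4] 0.88 [0.621 0.258]
round_die [285.7 326. ] 0.68 [0.731 0.255]
round_die [209.5 377. ] 0.63 [0.647 0.35 ]
square_die [ 87.7 272.8] 0.92 [0.459 0.27 ]
barrel_mouth [216.  96.] 0.97 [0.524 0.062]
barrel_pin [244.5 120.8] 0.59 [0.562 0.066]
barrel_rib [245.6 108.2] 0.88 [0.562 0.043]
3.675 [0.56  0.241 0.27 ]
```

View pics/w1.png

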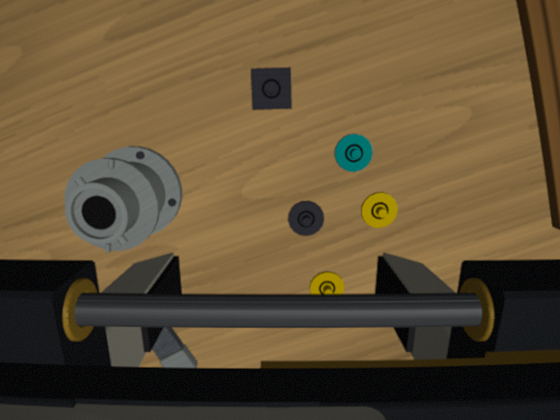

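View pics/crop1.png

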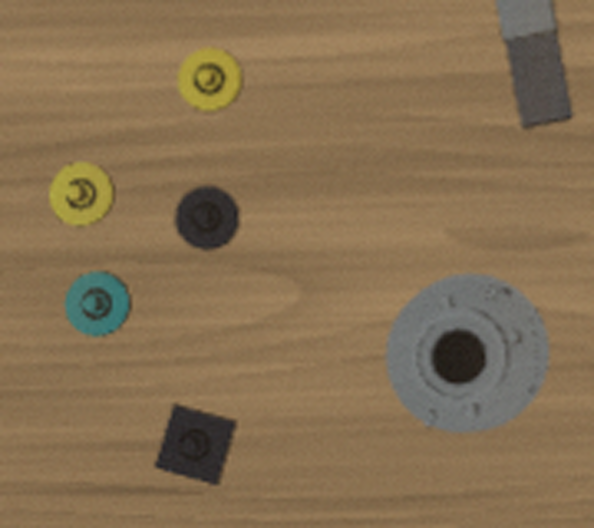

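Dark round disc (wrist 217,306; top 204,173) is the round die: dark steel, round. Yellow (top 164,170 and 201,133) and turquoise (231,139) are look-alikes, and the dark square (274,168) is the square die. The crop confirms this.

```bash
cat >> h.py <<'E'
def blob(c,guess,win,thr):
    g=c["pixels"].max(axis=2); r,q=np.round(guess).astype(int)
    m=np.zeros(g.shape,np.uint8); m[max(r-win,0):r+win,max(q-win,0):q+win]=(g[max(r-win,0):r+win,max(q-win,0):q+win]<thr)
    m=cv2.morphologyEx(m,cv2.MORPH_CLOSE,np.ones((9,9),np.uint8))
    n,l,s,_=cv2.connectedComponentsWithStats(m)
    k=l[r,q]; ct=max(cv2.findContours((l==k).astype(np.uint8),0,1)[0],key=len)
    (x,y),ax,an=cv2.fitEllipse(ct); return np.array([y,x]),ax,s[k,4]
E
cat > c.py <<'E'
from h import *
np.set_printoptions(precision=4,suppress=True)
arm.move_ptp(np.array([.615,.257,.14]),down(np.radians(161)))
c=vision.read_camera("wrist"); save(c,"w2.png")
g=proj(c,[.627,.257,.005]); print(g,"tcp",proj(c,sensors.current_position()))
print(blob(c,g,90,75), onz(c,blob(c,g,90,75)[0],.003))
for r in vision.place_of("round_die",c)[:2]: print(r, onz(c,r["point"],0))
for r in vision.look_for("round_die",c)[:2]: print(r, onz(c,r["point"],.005))
print(sensors.current_t())
E
python3 c.py
```

```text
[206.8518 281.1463] tcp [247.0603 278.1607]
(array([206.2597, 281.9218]), (48.393211364746094, 48.564788818359375), np.int32(1914)) [0.6272 0.2577 0.003 ]
{'point': [204.1, 280.6], 'p': 0.95} [0.6255 0.257  0.    ]
{'point': [301.7, 313.6], 'p': 0.88} [0.7334 0.2559 0.    ]
{'point': [113.1, 347.5], 'p': 0.88} [0.5657 0.3392 0.005 ]
{'point': [288.6, 311.8], 'p': 0.82} [0.7162 0.2589 0.005 ]
4.45
```

View pics/w2.png

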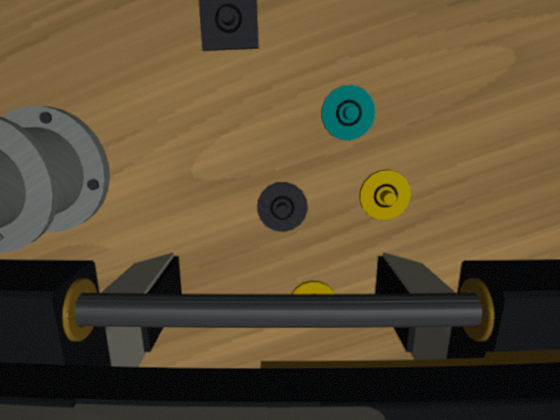

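Die at row 206, col 282 between the open fingers; grasping its post.

```bash
cat > d.py <<'E'
from h import *
np.set_printoptions(precision=4,suppress=True)
q=down(np.radians(161))
arm.set_gripper(.05)
arm.move_straight([.6272,.2577,.05],rate=.3)
print(arm.move_straight([.6272,.2577,.0085],rate=.1,f_stop=8),sensors.current_position())
arm.set_gripper(0)
print("w",sensors.current_width(),sensors.current_gripper_force())
arm.move_straight([.6272,.2577,.15],rate=.3)
arm.move_ptp(np.array([.58,.04,.25]),q)
c=vision.read_camera("wrist"); save(c,"w3.png")
for t,z in {"barrel_mouth":.117,"barrel_pin":.105,"barrel_rib":.089,"barrel":0}.items():
    for r in vision.place_of(t,c)[:4]: print(t,np.round(r["point"],1),round(r["p"],2),onz(c,r["point"],z)[:2])
P=sensors.current_position();print(P,sensors.current_width(),"die pred",proj(c,P-[0,0,.004]),sensors.current_t())
E
python3 d.py
```

```text
False [0.6268 0.2576 0.0079]
w 0.0004947581951319013 0.0
barrel_mouth [130.2 279.1] 0.75 [0.5246 0.0622]
barrel_pin [187.4  43.8] 0.73 [ 0.501  -0.1697]
barrel_pin [165.1 296.6] 0.68 [0.5603 0.0673]
barrel_pin [303.7 121.6] 0.32 [ 0.6383 -0.1502]
barrel_rib [175.8 269.4] 0.94 [0.5639 0.0389]
barrel [122.1 279.6] 0.64 [0.5204 0.0647]
[0.5799 0.0417 0.2492] 0.000511622682508729 die pred [243.4083 276.9324] 9.0667
```

View pics/w3.png

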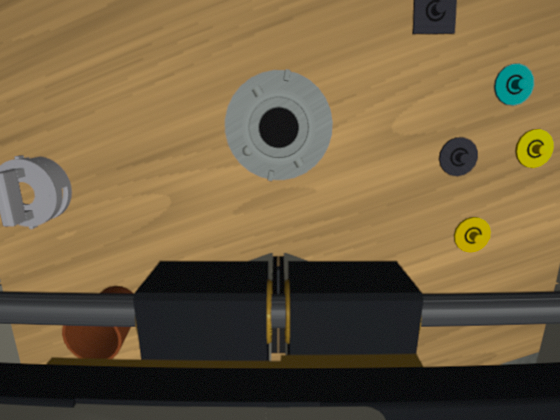

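The gripper closed on nothing: the die is still on the bench at (156,458). Barrel at (127,279). I'll check whether the die moved.

```bash
cat > e.py <<'E'
from h import *
np.set_printoptions(precision=4,suppress=True)
c=vision.read_camera("wrist")
b=blob(c,(156,458),30,75);print(b,onz(c,b[0],.003))
b=blob(c,(127,279),40,60);print("hole",b,onz(c,b[0],.111))
save(c,"w4.png",(115,195,400,500),5)
ct=vision.read_camera("top")
for r in vision.look_for("round_die",ct)[:4]: print(r, onz(ct,r["point"],.005))
cs=vision.read_camera("side")
for r in vision.look_for("round_die",cs)[:4]: print(r, onz(cs,r["point"],.005))
P=sensors.current_position()
for k in(ct,cs): print("tip",proj(k,P))
V=np.array(c["view"]);print(V)
cv2.imwrite("pics/m.png",cv2.vconcat([cv2.resize(ct["pixels"][150:290,120:300,::-1],(560,400),interpolation=2)]))
E
python3 e.py
```

```text
(array([156.0611, 457.9924]), (35.37527084350586, 38.95734405517578), np.int32(1134)) [0.6268 0.2571 0.003 ]
hole (array([126.6975, 278.5623]), (38.113773345947266, 39.13929748535156), np.int32(1226)) [0.522  0.0624 0.111 ]
{'point': [231.1, 137.8], 'p': 0.68} [0.5674 0.3404 0.005 ]
{'point': [201.5, 131.5], 'p': 0.63} [0.6406 0.356  0.005 ]
{'point': [169.4, 201.9], 'p': 0.71} [0.5625 0.3314 0.005 ]
{'point': [158.2, 227.6], 'p': 0.67} [0.6424 0.3369 0.005 ]
{'point': [167.7, 268.2], 'p': 0.53} [0.7209 0.2482 0.005 ]
{'point': [177.6, 236.1], 'p': 0.47} [0.628  0.2578 0.005 ]
tip [218.3432 252.7825]
tip [165.3064 258.8746]
[[ 0.322   0.9467 -0.0007 -0.2265]
 [ 0.9126 -0.3102  0.2663 -0.5661]
 [ 0.2519 -0.0864 -0.9639  0.3064]
 [ 0.      0.      0.      1.    ]]
```

View pics/w4.png

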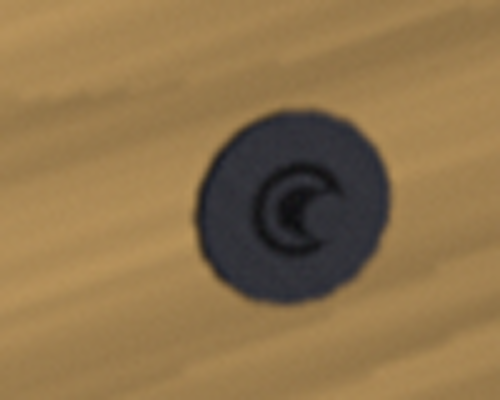

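```bash
cat > f.py <<'E'
from h import *
P=sensors.current_position(); out=[]
for n in("side","top"):
    c=vision.read_camera(n); r,q=proj(c,P); print(n,r,q,c["fovy"])
    r0,q0=int(r)-60,int(q)-50; im=c["pixels"][r0:r0+150,q0:q0+100,::-1]
    im=cv2.resize(im,(400,600),interpolation=2); s=4
    for k,dz in enumerate((0,.019,.066)):
        a=proj(c,P+[0,0,dz]); cv2.drawMarker(im,(int((a[1]-q0)*s),int((a[0]-r0)*s)),[(0,0,255),(0,255,0),(255,0,255)][k],0,14,1)
    out.append(im)
cv2.imwrite("pics/tip.png",cv2.hconcat(out)); print(vision.read_camera("wrist")["fovy"],sensors.current_width())
E
python3 f.py
```

```text
side 165.3064184409763 258.8745932535799 52.98065769375443
top 218.34320288730385 252.78249642444467 56.53928534218279
59.429097504985734 7.989729556485395e-06
```

View pics/tip.png

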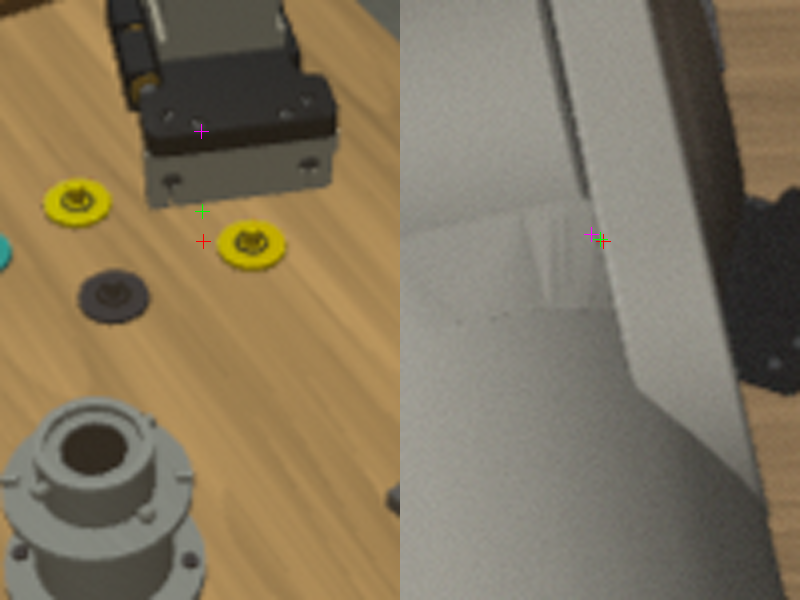

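The crops show wood where the reported fingertip should be (side 165,259), with only the gripper body above it. The real tip may therefore sit higher than the reported TCP. I'll check numerically and touch clear bench.

```bash
cat > g.py <<'E'
from h import *
np.set_printoptions(precision=4,suppress=True)
c=vision.read_camera("wrist"); P=np.array(sensors.current_position()); a=np.radians(161)
tx=np.array([np.cos(a),np.sin(a),0]); ty=np.array([np.sin(a),-np.cos(a),0])
for dz in(0,.019,.04,.066): print(dz,"front edge",proj(c,P+.0095*tx+[0,0,dz]),"open inner",proj(c,P+.0095*tx+.046*ty+[0,0,dz]))
cs=vision.read_camera("side"); V=np.array(cs["view"]); print("sidecam",-V[:3,:3].T@V[:3,3], "body corners",[proj(cs,P+s*.0375*tx+.095*ty+[0,0,.066]) for s in(-1,1)],proj(cs,P+.0375*tx-.095*ty+[0,0,.066]))
arm.move_ptp(np.array([.66,.16,.05]),down(a))
print(arm.move_straight([.66,.16,-.012],rate=.05,f_stop=5),sensors.current_position(),sensors.current_ft_force())
print(sensors.current_t())
E
python3 g.py
```

```text
0 front edge [229.2281 277.0321] open inner [229.2997 358.8895]
0.019 front edge [240.4522 276.9264] open inner [240.487  366.6899]
0.04 front edge [255.6961 276.783 ] open inner [255.6553 377.246 ]
0.066 front edge [280.5059 276.5499] open inner [280.2674 394.3243]
sidecam [ 0.3027 -0.4731  0.7995] body corners [array([104.2225, 268.8437]), array([108.5053, 230.0626])] [178.2949 245.9088]
False [ 0.6604  0.1601 -0.0115] [0.0437 0.6799 0.8739]
11.9333
```

The picture matches fingertips 40 mm short of the reported TCP (row 255.7, col 377 predicted, 255/378 seen), so the reported TCP lies beyond the real tip. I'll confirm by touching on.

```bash
cat > g2.py <<'E'
from h import *
np.set_printoptions(precision=4,suppress=True)
try: print(arm.move_straight([.66,.16,-.045],rate=.04,f_stop=4),sensors.current_position(),sensors.current_ft_force())
except Exception as e: print(e)
print(sensors.current_t())
E
python3 g2.py
```

```text
True [ 0.6596  0.1598 -0.0384] [-1.6986 -0.1351  6.9925]
12.575
```

Contact at reported z ≈ -0.0385, so the true tip is 38.5 mm above the reported TCP. Grasping again with that correction.

```bash
cat >> h.py <<'E'
OFF=.0385  # true tip z = reported z + OFF
def pt(x,y,tip): return np.array([x,y,tip-OFF])
E
cat > d2.py <<'E'
from h import *
np.set_printoptions(precision=4,suppress=True)
q=down(np.radians(161))
arm.move_straight(pt(.66,.16,.06),rate=.4)
arm.set_gripper(.05)
arm.move_ptp(pt(.627,.2574,.05),q)
print(arm.move_straight(pt(.627,.2574,.0085),rate=.12,f_stop=8),sensors.current_position())
arm.set_gripper(0)
print("w",sensors.current_width(),sensors.current_gripper_force())
arm.move_straight(pt(.627,.2574,.17),rate=.4)
arm.move_ptp(pt(.58,.04,.23),q)
c=vision.read_camera("wrist"); save(c,"w5.png"); np.save("w5.npy",c,allow_pickle=True)
for t,z in {"barrel_mouth":.117,"barrel_pin":.105,"barrel_rib":.089}.items():
    for r in vision.place_of(t,c)[:4]: print(t,np.round(r["point"],1),round(r["p"],2),onz(c,r["point"],z)[:2])
g=proj(c,[.522,.0624,.111]); b=blob(c,g,50,60);print("hole",b,onz(c,b[0],.111))
P=sensors.current_position();print(P,sensors.current_width(),"die pred",proj(c,P+[0,0,OFF-.004]),sensors.current_t())
E
python3 d2.py
```

```text
False [ 0.6271  0.2561 -0.0305]
w 0.009176981693384267 30.000122487545013
barrel_mouth [131.8 279.9] 0.76 [0.5237 0.0631]
barrel_mouth [175.1 302.4] 0.66 [0.5588 0.0688]
barrel_pin [173.2 302.6] 0.96 [0.5595 0.0696]
barrel_rib [186.1 270.4] 0.57 [0.5638 0.0414]
barrel_rib [234.1  15.9] 0.41 [ 0.531  -0.1851]
hole (array([129.6495, 278.1176]), (46.47848892211914, 47.60073471069336), np.int32(1805)) [0.5221 0.0624 0.111 ]
[0.5799 0.0424 0.1908] 0.00967130378771744 die pred [270.3504 277.752 ] 17.1917
```

View pics/w5.png

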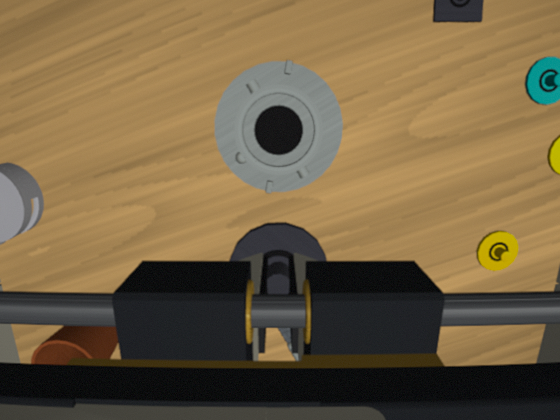

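Die held (arc top 223,278, centred between the fingers); barrel hole (130,278), pins (88,252)/(174,301), ribs (67,289)/(185,269). I'll compute the angles and place the die.

```bash
cat > p.py <<'E'
from h import *
np.set_printoptions(precision=4,suppress=True)
c=np.load("w5.npy",allow_pickle=True).item(); a=np.radians(161); tx=np.array([np.cos(a),np.sin(a),0])
pr=[onz(c,p,z)[:2] for p,z in(((88,252),.105),((174,301),.105),((67,289),.089),((185,269),.089))]
for i in(0,2): v=pr[i+1]-pr[i]; print("mid",(pr[i]+pr[i+1])/2,"ang",np.degrees(np.arctan2(v[1],v[0])),np.linalg.norm(v))
print(pr)
P=np.array([.5799,.0424,.1908]); print("die front pred",proj(c,P+.024*tx+[0,0,OFF-.003]),proj(c,P+.024*tx+[0,0,OFF-.008]))
B=np.array([.5222,.0625]); q=down(a)
arm.move_ptp(np.array([*B,.115]),q); arm.hold(.15)
e=np.array(sensors.current_position())[:2]-B; print("err",e)
T=B-e
arm.move_straight([*T,.09],rate=.15); e2=np.array(sensors.current_position())[:2]-B; print("err",e2); T=T-e2
s=arm.move_straight([*T,.0795],rate=.03,f_stop=6); print(s,sensors.current_position(),sensors.current_ft_force(),sensors.current_width(),sensors.current_t())
E
python3 p.py
```

```text
mid [0.5237 0.061 ] ang 11.273583201054993 0.07335160459612954
mid [0.5218 0.0629] ang -28.61070846748182 0.0929181568049531
[array([0.4878, 0.0539]), array([0.5597, 0.0682]), array([0.481 , 0.0851]), array([0.5626, 0.0407])]
die front pred [222.6891 278.015 ] [219.6762 278.0076]
err [0.0021 0.0002]
err [-0.0022 -0.0005]
True [0.5231 0.0627 0.0807] [0.1903 0.142  3.2189] 0.00931144670838984 18.5083
```

```bash
cat > q.py <<'E'
from h import *
np.set_printoptions(precision=4,suppress=True)
q=down(np.radians(161))
arm.set_gripper(.04)
P=sensors.current_position(); arm.move_straight([P[0],P[1],.15],rate=.4)
arm.move_ptp(pt(.57,.0,.23),q)
c=vision.read_camera("wrist"); save(c,"w6.png")
g=proj(c,[.522,.0624,.115]); b=blob(c,g,50,75);print("die",b,onz(c,b[0],.116))
for t in("round_die","square_die"):
    for r in vision.place_of(t,c)[:3]: print(t,np.round(r["point"],1),round(r["p"],2),onz(c,r["point"],.111))
arm.move_ptp(pt(.545,-.265,.2),q)
c=vision.read_camera("wrist"); save(c,"w7.png",None,1.4); np.save("w7.npy",c,allow_pickle=True)
for t,z in {"cap":0,"cap_notch":0,"cap_handle":.07}.items():
    for r in vision.place_of(t,c)[:3]: print(t,np.round(r["point"],1),round(r["p"],2),onz(c,r["point"],z)[:2])
print(sensors.current_t())
E
python3 q.py
```

```text
die (array([124.8661, 341.8615]), (64.5590591430664, 68.76781463623047), np.int32(3578)) [0.5233 0.0636 0.116 ]
round_die [125.4 337.3] 0.89 [0.523  0.0611 0.111 ]
round_die [243.7 536.9] 0.71 [0.6655 0.1909 0.111 ]
cap [133.6 276.5] 0.62 [ 0.4946 -0.2457]
cap_handle [145.  272.9] 0.87 [ 0.4987 -0.2498]
21.375
```

View pics/w7.png

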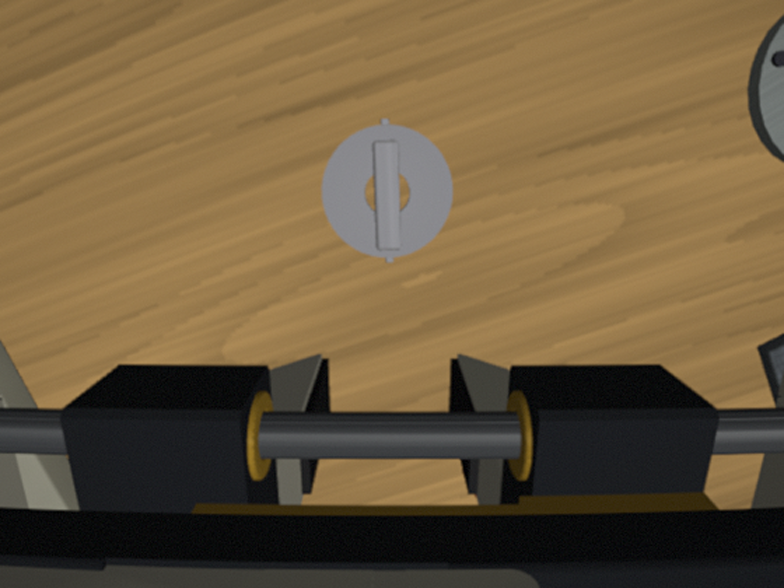

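The cap handle runs from (101,275) to (178,278) in original pixels; the die sits in its seat, centred within about 1 mm. Grasping the handle.

```bash
cat > r.py <<'E'
from h import *
np.set_printoptions(precision=4,suppress=True)
c=np.load("w7.npy",allow_pickle=True).item()
A,B=[onz(c,np.array(p)/1.4-.2,.07)[:2] for p in((141,385.5),(249,389.5))]; v=B-A; ang=np.arctan2(v[1],v[0])
C=(A+B)/2; print("handle",C,np.degrees(ang),np.linalg.norm(v))
H=onz(c,np.array((191.5,387))/1.4,.034)[:2]; print("hole",H)
p2=[onz(c,np.array(p)/1.4,z)[:2] for p,z in(((121,384.5),.03),((260,390),.03))]; v2=p2[1]-p2[0]; print("ptr",sum(p2)/2,np.degrees(np.arctan2(v2[1],v2[0])))
q=down(ang+np.pi)
T=C.copy()
arm.move_ptp(pt(*T,.11),q); arm.hold(.1); e=np.array(sensors.current_position())[:2]-C; print("err",e); T=T-e
s=arm.move_straight(pt(*T,.043),rate=.12,f_stop=8); print(s,sensors.current_position())
arm.set_gripper(0); print(sensors.current_width(),sensors.current_gripper_force(),sensors.current_position(),sensors.current_eef_rot())
arm.hold(.1); f0=np.array(sensors.current_ft_force())
P=sensors.current_position(); arm.move_straight([P[0],P[1],P[2]+.15],rate=.3)
arm.hold(.1); print(sensors.current_width(),sensors.current_ft_force()-f0,sensors.current_t())
for y in(191.3,151.3): print(arm.solve_ik(np.array([.522,.0625,.12]),down(np.radians(y))))
E
python3 r.py
```

```text
handle [ 0.496  -0.2459] -16.667499945704098 0.05871601646170396
hole [ 0.4956 -0.246 ]
ptr [ 0.4965 -0.2461] -16.515621655497323
err [ 0.0027 -0.0006]
False [ 0.4941 -0.2455  0.005 ]
0.013388504824202042 29.995814859867096 [ 0.4935 -0.2457  0.0049] [ 0.0003  0.1451  0.9894 -0.0003]
0.013651737735458585 [ 1.6221  2.5029 -7.6302] 24.075
[ 0.2152  0.3678 -0.4652  1.9243  0.208   0.8963  1.4142]
[ 0.1171  0.3518 -0.3451  1.9275  0.1509  0.8871  0.7658]
```

```bash
cat > s.py <<'E'
from h import *
np.set_printoptions(precision=4,suppress=True)
y=np.radians(191.3); q=down(y); B=np.array([.5225,.0627])
W=B+.0025*np.array([np.cos(y),np.sin(y)])
arm.move_ptp(np.array([*W,.165]),q); arm.hold(.1)
T=W.copy(); e=np.array(sensors.current_position())[:2]-W; print("err",e); T-=e
arm.move_straight([*T,.135],rate=.15); arm.hold(.1)
e=np.array(sensors.current_position())[:2]-W; print("err",e); T-=e
s=arm.move_straight([*T,.0935],rate=.04,f_stop=8)
print(s,sensors.current_position(),sensors.current_ft_force(),sensors.current_wrist_torque(),sensors.current_eef_rot(),sensors.current_width(),sensors.current_t())
E
python3 s.py
```

```text
err [ 0.0003 -0.0026]
err [0.0003 0.0023]
True [0.519  0.0626 0.0938] [-0.3446 -0.6008  5.8561] [0.1063 0.0385 0.0113] [-0.0007 -0.0985  0.9951  0.    ] 0.014155813397975912 26.8
```

Cap fully down (reported 0.0938, expected 0.0939). Twisting 40° clockwise in small steps.

```bash
cat > t.py <<'E'
from h import *
np.set_printoptions(precision=4,suppress=True)
B=np.array([.5225,.0627])
def yaw(): w=sensors.current_eef_rot(); return np.degrees(2*np.arctan2(w[2],w[1]))%360
print("start",yaw())
for d in np.arange(186.3,151,-5):
    y=np.radians(d); W=B+.003*np.array([np.cos(y),np.sin(y)])
    arm.move_ptp(np.array([*W,.0935]),down(y))
    print(round(d,1),round(yaw(),2),sensors.current_position(),sensors.current_ft_force(),np.round(sensors.current_wrist_torque()[2],2),round(sensors.current_width(),4))
    if np.linalg.norm(sensors.current_ft_force())>35: break
arm.hold(.2); print(yaw(),sensors.current_t())
c=vision.read_camera("top"); np.save("t1.npy",c,allow_pickle=True)
c=vision.read_camera("wrist"); np.save("w8.npy",c,allow_pickle=True); save(c,"w8.png")
for t,z in {"cap_notch":.089,"cap_handle":.159,"barrel_rib":.089}.items():
    for r in vision.place_of(t,c)[:3]: print(t,np.round(r["point"],1),round(r["p"],2),onz(c,r["point"],z)[:2])
E
python3 t.py
```

```text
start 191.301114139931
186.3 186.42 [0.5202 0.0626 0.0938] [1.2163 0.8838 0.9596] -0.04 0.0136
181.3 181.49 [0.5199 0.0627 0.0938] [0.7228 0.5025 3.5478] -0.08 0.0141
176.3 176.52 [0.5199 0.063  0.0939] [-0.6318  0.6838  5.1153] -0.13 0.014
171.3 171.53 [0.5199 0.0633 0.0938] [0.025  0.6086 4.6185] -0.12 0.0139
166.3 166.56 [0.5201 0.0635 0.0938] [-0.0281  0.8474  5.2772] -0.18 0.0134
161.3 161.58 [0.5202 0.0637 0.0938] [0.0803 1.0935 5.4143] -0.21 0.0138
156.3 156.59 [0.5203 0.064  0.0938] [-0.1181 -0.137   5.1121] -0.2 0.0137
151.3 151.58 [0.5204 0.0642 0.0938] [ 0.656  -0.4133  4.9431] -0.21 0.0137
151.6002011440609 29.0
cap_handle [311.8 276.8] 0.92 [0.5245 0.0622]
```

```bash
cat > u.py <<'E'
from h import *
np.set_printoptions(precision=4,suppress=True)
for n in("side","wrist"):
    c=vision.read_camera(n)
    for t,z in {"cap_notch":.089,"cap_handle":.159,"barrel_rib":.089,"round_die":0,"square_die":0,"cup":0}.items():
        for r in vision.place_of(t,c)[:2]: print(n,t,np.round(r["point"],1),round(r["p"],2),onz(c,r["point"],z)[:2])
# wrist: where the near rib shows (edges) vs. the line tool-x / rib prediction
P=np.array(sensors.current_position()); B=np.array([.5225,.0627])
for a in(146,151.5,157):
    u=np.array([np.cos(np.radians(a)),np.sin(np.radians(a))]); print(a,"rib",proj(c,[*(B+.0475*u),.089]),"ptr",proj(c,[*(B+.0415*u),.112]))
g=cv2.cvtColor(c["pixels"],cv2.COLOR_RGB2GRAY); r=proj(c,[*(B+.0475*np.array([-.879,.477])),.089]).astype(int); print(r)
for k in range(r[0]-16,r[0]+26,2): print(k,g[k,r[1]-26:r[1]+27:2])
print(sensors.current_width(),sensors.current_gripper_force(),sensors.current_ft_force())
E
python3 u.py
```

```text
side cap_notch [218.1 250.8] 0.58 [0.5642 0.0535]
side barrel_rib [222.  253.6] 0.8 [0.5642 0.0408]
side barrel_rib [218.7 249.4] 0.52 [0.5608 0.0536]
side round_die [168.2 268. ] 0.69 [0.722  0.2513]
side round_die [168.3 201.9] 0.67 [0.5659 0.3404]
side square_die [198.7 177.2] 0.85 [0.4654 0.2696]
side cup [312.3 360. ] 0.92 [ 0.6721 -0.2183]
wrist cap_handle [309.1 277.1] 0.72 [0.5235 0.0628]
wrist square_die [  8.3 483.5] 0.87 [0.4607 0.2687]
146 rib [165.4135 284.8335] ptr [183.853  284.4159]
151.5 rib [164.9891 276.5267] ptr [183.4451 276.3279]
157 rib [165.3647 268.2183] ptr [183.8056 268.2385]
[164 276]
148 [125 127 127 128 129 128 129 128 127 127 127 127 125  66  49  51  51  50
  50  91 132 131 126 126 126 126 126]
150 [126 129 129 129 126 127 128 129 128 127 127 126 126  64  51  51  50  50
  50  78 129 126 127 126 128 127 127]
152 [129 130 128 126 128 129 129 130 128 126 128 130 130  80  51  50  51  50
  48  94 127 125 127 127 128 126 128]
154 [128 127 127 129 129 131 129 128 124 120 120 117 116  96  53  49  49  48
  62 115 128 128 127 128 126 128 128]
156 [127 127 120 119
[... 1298 characters left out ...]
127 120 121 121 125 129
 126 127 128 126 128 129 128 129 128]
180 [129 130 127 118 112  91  75 104 129 130 128 127  90  67  73  74  95 126
 128 129 128 100  92 109 118 126 130]
182 [124 114  81  63  73  86 111 111 130 129 128 126  79  92  93  89  97 123
 129 130 127  79  78  78  78  85 104]
184 [ 68  74 104 129 147 152 155 130 123 127 123 121 119 146 144 144 143 123
 129 130 119  69  76  79  77  79  80]
186 [123 147 156 155 148 141 133 103  82  76  74  75 122 148 150 151 148  92
  80  85  85  70  78  79  78  79  79]
188 [154 144 124  96  74  66  59  58  62  66  69  68 118 149 151 152 146  88
  71  71  76  77  79  78  78  80  82]
0.01370360174522853 30.00493437051773 [ 0.1003 -0.157   5.1996]
```

The near rib centres at column 276 and the cap's pointer at 278, so they line up within about 1°. The square die and cup read at their original positions, the cap is down and the grip is at 30 N. Handing in.

```bash
python3 -c "
from rig import job,sensors
print(sensors.current_t()); print(job.hand_in())"
```

```text
29.95
the job is handed in; nothing more can be done
None
```

I handed the job in at 29.95 s: the round die is in its seat, the cap is fully down and turned half-way to within about 1° of the ribs (short of the lock), and the gripper still holds the handle. The square die and cup are where they were; I never went near the brush but did not re-measure it.

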